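Fit the lens of a counter uplight and screw its retaining ring snug

ROBOT

A 6-joint arm with a two-finger parallel gripper is mounted at the origin on a cart in front of the work surface, level with it; the furniture and walls round the work are solid. World frame = base frame: x ahead of the robot, y to its left, z up, the work surface at z = 0. Lengths are in mm, angles in rad, forces in N, time in s.
With the tool pointing down it reaches from about 375 to 750 mm from the base axis. Payload 9 kg.
Tool frame: the origin (TCP) lies on the centre line of the jaws, within the pads' length; the fingertips stand 14 mm ahead of it and the grasp point (between the pads) lies 5 mm behind it; z points along the fingers, y is the line along which they close (so a half turn about z gives the same grasp; the last joint's range is limited). The gripper opens to 85 mm and grips with 20 to 120 N. Pads are 22 mm wide; open, the fingers measure 114 mm over their backs; the gripper's body (76 mm by 85 mm) begins 54 mm behind the grasp point. The pads swing forward as they close: fully open they stand 13 mm farther back than shut.
Start: joints at [1.06, 0.104, 0.097, 1.564, 0, 1.353], TCP at [173.184, 574.493, 245.331] pointing down, gripper open.
Joint ranges: [-2.99, 2.99], [-0.84, 1.86], [-1.1, 1.16], [-1.84, 2.11], [-1.51, 1.56], [-3.14, 3.14]. Speed limits (rad/s): [2.22, 2.22, 2.57, 3.14, 3.14, 3.14].

INTERFACE

Orientations are given as a rotation vector (axis times angle).
In Python, from bench import telemetry, cams, robot gives the robot as it stands.
- The arm moves only by the shell command python3 -m handwheel [FORCE], which reads ROWS from standard input. ROWS is a JSON object whose key "motion" holds a list of rows, 1 to 20 of them, each of 5 numbers: dx, dy, dz in parts of the range, where 1.0 means 400 mm, then a turn about the tool's z in fractions of the full range, 1 being 60 degrees, then the finger opening in mm; each row is the pose to reach, as a shift and turn from the pose commanded when the command began, along the tool's axes at that moment; what a row does not reach only later rows make up. A row lasts 1/10 s, in which the tool goes at most 50 mm and 0.15 rad, less where a joint would pass 70% of its speed; a pose out of reach is approached as far as the arm can. The fingers move at their own pace and stop on an object; FORCE is the grip in N (left out, the last holds). Time passes only in rows, so rows that do not move let the fingers close. It prints the time, the measured TCP pose, the force, the opening and the grip force at its end. No shift or turn number may pass 1 either way. Input that does not fit is refused with a message, and nothing moves.
- telemetry.get_state(): the state, without advancing time (a new reading comes with each control period).
- cams.snapshot(name): name is "scene" or "top" or "wrist"; returns a dict with "image" (384x512x3 uint8, blue, green, red), "z_map" (384x512 float32, mm along the optical axis (not along the pixel's ray), 0 where there is no reading), "intrinsics" (3x3 intrinsics, pixels), "pose" (4x4, takes a point from camera to world coordinates). Camera axes: x right, y down, z forward; pixel columns grow to the right and rows downward; lengths in mm; the calibration is good to about 2 mm. A picture is of the moment at which its call begins.
- robot.hand_in(): hands the job in; it is judged then, once.
The state is a dict: "t": time; "joints": joint angles; "dq": joint speeds; "joint_efforts": joint torques, N m; "tool_pos": TCP position; "orientation": TCP orientation; "force": force on the tool from outside, world axes, zero at the start; "moment": the same for the moment, N m; "gripper_width": finger opening in mm; "grasp_force": force on a finger pad.
Only numpy, scipy, OpenCV 4.12 (cv2) and the standard library are available. Lean on these libraries where they do the work, as an engineer would, in place of code of your own. Each camera call takes 0.05 s, during which the arm holds its last target. There are 200 camera calls.

TASK

Drop the amber lens, dome up, into the open mouth of the little uplight so that it sits flat on its gasket, then put the brass retaining ring over it and turn it clockwise until it is snug and holds the lens firmly, without overtightening it, since the glass must not be pressed hard. Leave the bell, the cup and the shell box where they are.

Things in the scene. Friction and masses are not known exactly. Their poses are not given: they have to be found in the camera images.
- lamp: Small uplight fixed upright to the worktop: dark round foot 90 mm across and 9 mm high, finned stem 55 mm across up to 40 mm, above it a round aluminium cell 42 mm outside, open at the top. Origin: centre of the foot's underside, z up; x points through the middle of one thread gap, the other gaps at +-120 degrees. Red marks on foot and cell show the gap middles.
- cell_mouth (a point): Centre of the cell's mouth, 72 mm above the worktop, on the lamp's axis. The bore is 36.4 mm wide; outside, the mouth is bevelled to 39 mm. Some 7 mm below the mouth lies a sprung rubber gasket (16 N/mm); its height differs from lamp to lamp by up to 2 mm up or down.
- cell_thread (a point): On the lamp's axis, 3 mm below the mouth. Outside the cell, three helical ramps (coarse three-start thread, 50 mm across) cover 84 degrees each, with 36 degree gaps between. A ramp's underside is at this height where it begins at its gap, and falls 8.5 mm over its length, going clockwise seen from above.
- lens: Amber glass lens, 34 mm across, about 40 g: upright edge 12 mm high with a 2 mm bevel at the foot, low dome above (16 mm in all); starts dome up on the worktop. Origin: centre of its flat underside, z up. Held by the upper 6 mm of its edge it can be let 4 mm into the bore and released; it drops the last 1 to 5 mm onto the gasket and then stands 3 to 7 mm proud of the mouth.
- ring: Brass retaining ring, 59 mm across its 18 upright flats (one centred on the x axis), 18.5 mm high, 55 to 90 g, with a 26 mm hole in its 4 mm thick top; starts right way up on the worktop. Origin: centre of the underside, z up. The top plate's underside, 14.5 mm above the origin, bears on the edge of the lens. Red marks on top show the three pins inside.
- ring_pin (a point): The ring's pin on its x axis, 2.4 mm above its underside; two more at +-120 degrees. Round, 3.8 mm thick, tips on a 44 mm circle. Set down with the pins in the thread gaps (within 12 degrees of their middles) the ring rests on the lens.
- ring_top (a point): Centre of the ring's top face. Turned clockwise seen from above, the ring goes freely for 20 to 60 degrees; then the pins bite and it moves down 5.8 mm per radian, hard against gasket and glass. A hand that grips it and stays level is pulled down: snug when that pull has grown by 3 to 10 N, 5 to 10 degrees after the bite (0.2 to 0.5 N m while turning). Friction keeps it there.
- copper_bell: Copper-coloured hand bell with wooden grip, 59 mm across, 90 mm high, standing; origin at the centre of its underside. Leave it alone.
- small_cup: Small polished cup, 43 mm across, 40 mm high; origin at the centre of its underside. Leave it alone.
- shell_box: White shell-shaped box, 63 x 60 x 27 mm; origin at the centre of its underside. Leave it alone.
Mind the look-alikes: they are no part of the job. Leave any green or purple look-alike of the ring alone.

How it is judged (in metres and radians):
On the way, in this order (a step that is already met when the one before it is completed fails the run):
1. the lens has been let go in the mouth of the cell, dome up, before the ring is put on (horizontal distance between lens and cell_mouth below 0.003 m and z of lens in the frame of cell_mouth below -0.0025 m and angle between lens's own z axis and vertical below 0.3 rad and contact force between the fingers and lens below 0.1 N), for 0.2 s.
2. the ring sits down over the cell, on the lens (horizontal distance between ring and cell_mouth below 0.003 m and z of ring in the frame of cell_mouth below -0.0065 m and angle between ring's own z axis and vertical below 0.1 rad), for 0.1 s.
At the end, for the whole second after the job is handed in: Lens dome up in the cell (3 mm of the axis, underside 4.3 mm or more below the mouth), ring over it (3 mm of the axis, underside 6.5 mm or more below the mouth), both level within 0.1 rad, the ring at rest and by itself pressing on the lens with more than 4 N (all of step 2 and horizontal distance between lens and cell_mouth below 0.003 m and z of lens in the frame of cell_mouth below -0.0043 m and angle between lens's own z axis and vertical below 0.1 rad and contact force between ring and lens above 4 N and linear speed of ring below 0.02 m/s); the robot touches nothing.
It fails at once if the ring is pressed on the glass with more than 25 N (contact force between ring and lens above 25 N).
It fails at once if the bell is moved more than 30 mm (distance of copper_bell from where it was at the start of the episode above 0.03 m).
It fails at once if the cup is moved more than 30 mm (distance of small_cup from where it was at the start of the episode above 0.03 m).
It fails at once if the shell box is moved more than 30 mm (distance of shell_box from where it was at the start of the episode above 0.03 m).
It also fails if it takes over 72 s, if anything falls off the work surface, if the arm or the gripper's body presses on something with over 40 N, if the wrist force passes 120 N, or if a joint passes its speed limit or range.

## Working session

There is one attempt and no reset: what is moved stays moved. The work goes in short steps, Python scripts to look and compute and a shell command to move; the robot and the scene stay as the last step left them, time stands still between calls to the robot, and variables do not carry over. Pictures are saved under pics/ and viewed, at most 13 in all, crops included, and the job is handed in when it is done.

```bash
ls; mkdir -p pics
python3 - <<'E'
from bench import telemetry, cams
import cv2, numpy as np
s=telemetry.get_state();print({k:np.round(v,3) for k,v in s.items()})
ims=[]
for n in("scene","top"):
    d=cams.snapshot(n);np.savez('%s0.npz'%n,**d);cv2.imwrite(f'pics/{n}0.png',d["image"]);print(n,np.round(d["intrinsics"],1).tolist(),np.round(d["pose"],3).tolist())
E
```

```text
pics
{'t': np.float64(0.0), 'joints': array([ 1.06 ,  0.105,  0.096,  1.564, -0.   ,  1.353]), 'dq': array([ 0.001,  0.001,  0.001,  0.   ,  0.001, -0.001]), 'joint_efforts': array([ 0.0000e+00, -5.5694e+01,  5.0364e+01,  1.7000e-02, -0.0000e+00,
       -0.0000e+00]), 'tool_pos': array([173.017, 574.169, 244.519]), 'orientation': array([-4.580e-01, -3.108e+00,  2.000e-03]), 'force': array([-0.049, -0.738, -0.392]), 'moment': array([-0.024, -0.035, -0.002]), 'grasp_force': np.float64(0.0), 'gripper_width': np.float64(85.293)}
scene [[389.4, 0.0, 254.6], [0.0, 389.4, 194.2], [0.0, 0.0, 1.0]] [[-0.652, -0.593, 0.473, 76.827], [-0.758, 0.512, -0.404, 350.276], [-0.003, -0.622, -0.783, 874.621], [0.0, 0.0, 0.0, 1.0]]
top [[368.4, 0.0, 250.6], [0.0, 368.4, 188.6], [0.0, 0.0, 1.0]] [[-0.025, -0.985, 0.17, 397.16], [-1.0, 0.023, -0.012, -63.71], [0.008, -0.17, -0.985, 1060.452], [0.0, 0.0, 0.0, 1.0]]
```

View pics/scene0.png

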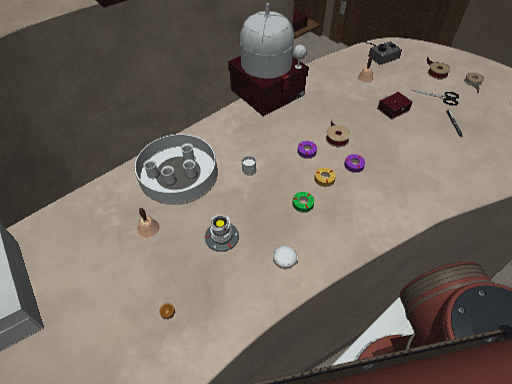

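View pics/top0.png

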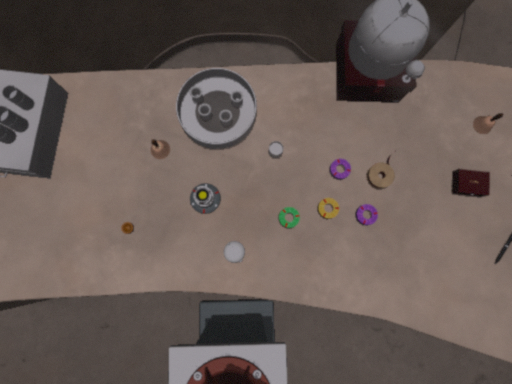

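Candidates. Lens: amber dome at scene (167,311) / top (128,228); the only other yellow thing is the disc inside the lamp at scene (221,224), which I take for the gasket. Ring: brass/yellow at scene (326,176) / top (328,208). Its look-alikes are green at scene (303,202), purple at (307,149) and (355,162), and tan tape spools at (338,133) and (438,69). I choose the amber dome and the brass ring with red marks, and check both in one crop.

```bash
cat > h.py <<'E'
import numpy as np, cv2
from scipy.spatial.transform import Rotation as R
def load(n): return dict(np.load(f'{n}.npz'))
def ray(d,u,v):
    P=d["pose"];r=P[:3,:3]@np.linalg.inv(d["intrinsics"])@np.array([u,v,1.]);return P[:3,3],r
def plane(d,u,v,z):
    o,r=ray(d,u,v);return o+r*(z-o[2])/r[2]
def proj(d,p):
    P=d["pose"];c=P[:3,:3].T@(np.asarray(p,float)-P[:3,3]);q=d["intrinsics"]@c;return q[:2]/q[2]
def two(a,pa,b,pb):
    o1,r1=ray(a,*pa);o2,r2=ray(b,*pb);s=np.linalg.lstsq(np.c_[r1,-r2],o2-o1,rcond=None)[0]
    p,q=o1+r1*s[0],o2+r2*s[1];return (p+q)/2,np.linalg.norm(p-q)
def mask(d,lo,hi): return cv2.inRange(cv2.cvtColor(d["image"],cv2.COLOR_BGR2HSV),lo,hi)
def blobs(m,amin=8):
    n,l,s,c=cv2.connectedComponentsWithStats(m);return [(np.round(c[i],1).tolist(),s[i].tolist(),l==i) for i in range(1,n) if s[i,4]>=amin]
E
python3 - <<'E'
from h import *
for n,cs in(("scene",[(167,311),(326,176),(221,224)]),("top",[(128,228),(328,208),(205,197)])):
    d=load(n+'0');hsv=cv2.cvtColor(d["image"],cv2.COLOR_BGR2HSV)
    for c,sz,l in blobs(mask(d,(10,150,60),(35,255,255)),15): print(n,c,sz,'z',round(float(np.median(d["z_map"][l])),0),hsv[int(c[1]),int(c[0])],'plane0',plane(d,*c,10).round())
    row=np.hstack([cv2.resize(d["image"][y-24:y+24,x-24:x+24],(264,264),interpolation=cv2.INTER_CUBIC) for x,y in cs])
    img=row if n=="scene" else np.vstack([img,row])
cv2.imwrite('pics/crop1.png',img)
E
```

```text
scene [324.6, 176.5] [315, 168, 20, 18, 211] z 1135.0 [ 13  32 126] plane0 [ 515. -295.   10.]
scene [219.6, 223.0] [216, 220, 8, 7, 48] z 979.0 [ 29 243 207] plane0 [586.  40.  10.]
scene [166.4, 310.3] [160, 304, 14, 14, 151] z 890.0 [ 15 156 155] plane0 [474. 279.  10.]
top [202.2, 194.6] [198, 191, 9, 8, 56] z 1008.0 [ 29 235 154] plane0 [564.  63.  10.]
top [327.8, 208.2] [318, 199, 21, 19, 202] z 1050.0 [ 11  54 132] plane0 [ 516. -297.   10.]
top [127.2, 227.5] [122, 223, 11, 10, 85] z 1041.0 [ 14 169 116] plane0 [475. 276.  10.]
```

View pics/crop1.png

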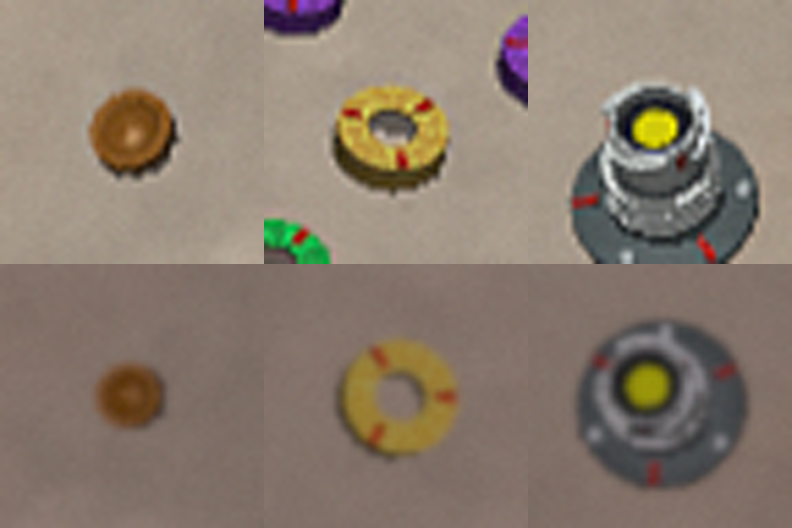

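The crops confirm the choice. The lens is a plain amber dome, the ring is yellow brass with three red marks, and the lamp has a yellow gasket disc in its mouth with red marks on foot and cell.

```bash
cat >> h.py <<'E'
def goto(x,y,z,yaw=None):
    """shift from the measured pose, in tool axes; yaw = world heading of tool y (deg, mod 180)"""
    from bench import telemetry
    s=telemetry.get_state();T=R.from_rotvec(s["orientation"]).as_matrix()
    v=T.T@(np.array([x,y,z])-s["tool_pos"]);h=np.degrees(np.arctan2(T[1,1],T[0,1]))
    t=0 if yaw is None else (h-yaw+90)%180-90   # tool z down: + turn = heading decreases
    print('t',round(float(s["t"]),1),'pos',s["tool_pos"].round(1),'heading y',round(h,1),'shift',v.round(1),'turn',round(np.radians(t),3),'q6',s["joints"][5].round(2),'tilt',np.degrees(np.arccos(-T[2,2])).round(2))
E
python3 - <<'E'
from h import *
a,b=load('scene0'),load('top0')
print('lens',two(a,(166.4,310.3),b,(127.2,227.5)));print('ring',two(a,(324.6,176.5),b,(327.8,208.2)));print('gasket',two(a,(219.6,223),b,(202.2,194.6)))
# red marks & others
for n,d in(('s',a),('t',b)):
    m=mask(d,(0,150,60),(6,255,255))|mask(d,(172,150,60),(180,255,255))
    for c,sz,l in blobs(m,2):
        p=plane(d,*c,9)
        if abs(p[0]-570)<80 and abs(p[1]-55)<80 or abs(p[0]-515)<40 and abs(p[1]+296)<40: print(n,c,sz[4],'z9',plane(d,*c,9).round(),'z18.5',plane(d,*c,18.5).round())
    for nm,lo,hi in(('green',(45,120,50),(85,255,255)),('purple',(125,120,50),(160,255,255))):
        for c,sz,l in blobs(mask(d,lo,hi),30): print(n,nm,plane(d,*c,12).round())
print('bell',plane(b,160,149,0).round(),'cup',plane(b,276,150,40).round(),'shell',plane(b,235,252,20).round())
goto(474.5,277.5,150)
E
```

```text
lens (array([475.8642988 , 278.47442482,   3.93628846]), np.float64(1.4798773278420765))
ring (array([ 516.83042097, -297.36870665,    6.55348486]), np.float64(0.7421533516513225))
gasket (array([556.49226507,  57.50656899,  59.79754789]), np.float64(0.4450071468161707))
s [330.7, 170.7] 3 z9 [ 520. -326.    9.] z18.5 [ 515. -318.   18.]
s [317.5, 172.0] 2 z9 [ 542. -292.    9.] z18.5 [ 537. -285.   18.]
s [326.6, 180.8] 5 z9 [ 501. -287.    9.] z18.5 [ 496. -280.   18.]
s [206.6, 236.3] 7 z9 [575.  91.   9.] z18.5 [570.  94.  18.]
s [229.1, 245.0] 8 z9 [516.  62.   9.] z18.5 [512.  66.  18.]
s green [ 490. -179.   12.]
s purple [ 627. -333.   12.]
s purple [ 492. -400.   12.]
t green [ 511. -192.   12.]
t green [ 490. -163.   12.]
t green [ 477. -195.   12.]
t purple [ 631. -339.   12.]
t purple [ 495. -405.   12.]
bell [706. 189.   0.] cup [ 684. -152.   40.] shell [399. -29.  20.]
t 0.1 pos [173.  574.2 244.6] heading y 73.2 shift [-374.3 -197.    94.7] turn 0.0 q6 1.35 tilt 0.07
```

The manual's scale: shifts go in shares of 400 mm and turns go in shares of 60 degrees. Converting my numbers, -374 mm / 400 = -0.935, -197 mm / 400 = -0.4925.

```bash
echo '{"motion":[[-0.935,-0.4925,0.2,0,50],[-0.935,-0.4925,0.2,0,50],[-0.935,-0.4925,0.2,0,50],[-0.935,-0.4925,0.2,0,50],[-0.935,-0.4925,0.2,0,50],[-0.935,-0.4925,0.2,0,50],[-0.935,-0.4925,0.2,0,50],[-0.935,-0.4925,0.2,0,50],[-0.935,-0.4925,0.2,0,50],[-0.935,-0.4925,0.2,0,50],[-0.935,-0.4925,0.2,0,50],[-0.935,-0.4925,0.2,0,50]]}' | python3 -m handwheel 30
python3 - <<'E'
from h import *
from bench import cams
goto(474.5,277.5,150)
d=cams.snapshot("wrist");np.savez('w1.npz',**d);cv2.imwrite('pics/w1.png',d["image"])
print(np.round(d["pose"],2).tolist(),d["intrinsics"][0].round(1))
for c,sz,l in blobs(mask(d,(8,130,60),(25,255,255)),60): print(c,sz,'z',np.median(d["z_map"][l]),plane(d,*c,8).round(1))
E
```

```text
t: 1.3
tool_pos: [473.8, 278.6, 165.4]
orientation: [-0.457, -3.108, -0.0]
force: [0.5, -0.2, 0.9]
gripper_width: 49.7
grasp_force: 0.0
t 1.3 pos [473.8 278.6 165.4] heading y 73.3 shift [-1.  -0.8 15.4] turn 0.0 q6 0.59 tilt 0.02
[[0.29, 0.91, 0.31, 394.51], [0.96, -0.27, -0.09, 302.94], [0.0, 0.32, -0.95, 293.05], [0.0, 0.0, 0.0, 1.0]] [327.    0.  256.3]
[256.6, 179.8] [239, 162, 37, 36, 1052] z 291.7505 [475.2 279.1   8. ]
```

View pics/w1.png

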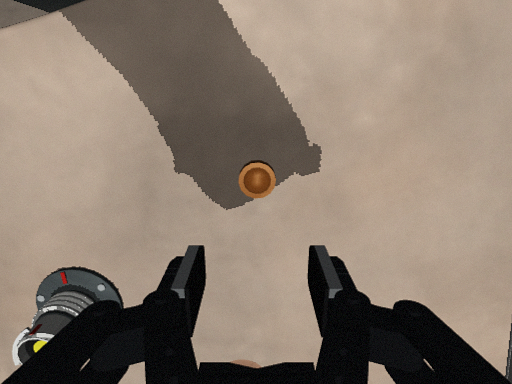

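The lens is at pixel (257,180) between the open fingers' lines, consistent with the first two views; the lamp shows at lower left.

```bash
python3 - <<'E'
from h import *
d=load('w1')
print('far rim',plane(d,257,162,12),'near foot',plane(d,257,198.5,1),'L',plane(d,239,180,12),'R',plane(d,276,180,12))
goto(475.5,278.8,18)
E
echo '{"motion":[[0,0,0.1,0,44],[0,0,0.2,0,44],[0,0,0.3,0,44],[0,0,0.3675,0,44],[0,0,0.3675,0,44],[0,0,0.3675,0,44]]}' | python3 -m handwheel; python3 -c "
from h import *;goto(475.5,278.8,14)"
```

```text
far rim [458.55344575 284.47283405  12.        ] near foot [495.00755125 273.59148516   1.        ] L [469.72486892 264.29972865  12.        ] R [479.2518904 296.0445353  12.       ]
t 1.4 pos [473.8 278.8 165.6] heading y 73.3 shift [ -1.7   0.4 147.6] turn 0.0 q6 0.59 tilt 0.02
t: 1.95
tool_pos: [474.0, 278.7, 19.2]
orientation: [0.456, 3.108, 0.0]
force: [0.7, -0.0, 0.3]
gripper_width: 43.9
grasp_force: 0.0
t 1.9 pos [474.  278.7  19.2] heading y 73.3 shift [-1.4  0.5  5.2] turn 0.0 q6 0.58 tilt 0.01
```

In the tool's units: 7 mm / 400 = 0.0175, 6 mm / 400 = 0.015.

```bash
for i in 1; do echo '{"motion":[[-0.0025,0,0.01,0,42],[-0.005,0,0.015,0,42],[-0.005,0,0.0175,0,42]]}' | python3 -m handwheel; done | egrep 'pos|force'; echo '{"motion":[[0,0,0.0025,0,42],[0,0,0.0025,0,42]]}' | python3 -m handwheel| egrep 'pos|force';echo '{"motion":[[0,0,0.0025,0,42],[0,0,0.0025,0,42]]}' | python3 -m handwheel| egrep 'pos|force'
```

```text
tool_pos: [477.1, 277.6, 12.2]
force: [-0.6, -0.8, 17.1]
grasp_force: 9.8
tool_pos: [477.1, 277.6, 12.3]
force: [-4.4, -1.6, 12.5]
grasp_force: 6.4
tool_pos: [477.1, 277.6, 12.2]
force: [-9.3, -2.4, 21.9]
grasp_force: 11.2
```

In the tool's units: -8 mm / 400 = -0.02, -4 mm / 400 = -0.01.

```bash
echo '{"motion":[[0,0,-0.01,0,42],[0,0,-0.02,0,42],[0,0,-0.02,0,42],[0,0,-0.02,0,42]]}' | python3 -m handwheel| egrep 'pos|force'; python3 -c "
from h import *;goto(476,279,19)"
```

```text
tool_pos: [476.4, 277.4, 17.3]
force: [0.5, 0.4, 0.3]
grasp_force: 0.0
t 3.0 pos [476.4 277.4  17.3] heading y 73.2 shift [ 0.8  1.5 -1.7] turn 0.0 q6 0.58 tilt 0.01
```

In the tool's units: -1.7 mm / 400 = -0.0043, 1.5 mm / 400 = 0.0038.

```bash
echo '{"motion":[[0.0013,0.0038,-0.0043,0,42],[0.0013,0.0038,-0.0043,0,42],[0.0013,0.0038,-0.0043,0,30],[0.0013,0.0038,-0.0043,0,30],[0.0013,0.0038,-0.0043,0,30],[0.0013,0.0038,-0.0043,0,30],[0.0013,0.0038,-0.0043,0,30],[0.0013,0.0038,-0.0043,0,30]]}' | python3 -m handwheel 30; echo '{"motion":[[0,0,-0.1,0,30],[0,0,-0.2,0,30],[0,0,-0.3,0,30],[0,0,-0.3275,0,30],[0,0,-0.3275,0,30]]}' | python3 -m handwheel
python3 - <<'E'
from h import *
from bench import cams
d=cams.snapshot("wrist");np.savez('w2.npz',**d);cv2.imwrite('pics/w2.png',d["image"])
goto(556,57,150)
E
```

```text
t: 3.85
tool_pos: [476.3, 279.1, 19.2]
orientation: [0.458, 3.108, 0.0]
force: [-3.0, 1.3, 4.8]
gripper_width: 32.1
grasp_force: 29.7
t: 4.35
tool_pos: [477.5, 279.2, 151.7]
orientation: [0.458, 3.105, 0.002]
force: [0.1, 0.4, -1.3]
gripper_width: 32.2
grasp_force: 29.9
t 4.4 pos [476.5 278.9 149.6] heading y 73.2 shift [-140.2 -189.5   -0.4] turn 0.0 q6 0.59 tilt 0.02
```

View pics/w2.png

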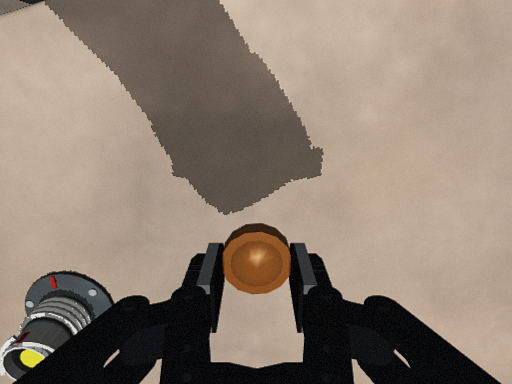

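The lens is gripped level, dome up, at (257,260) between the pads. Next I'll hover above the lamp.

In the tool's units: -190 mm / 400 = -0.475, -140 mm / 400 = -0.35.

```bash
echo '{"motion":[[0,-0.025,-0.1,0,30],[-0.05,-0.1,-0.1625,0,30],[-0.125,-0.2,-0.1625,0,30],[-0.2,-0.3,-0.1625,0,30],[-0.275,-0.4,-0.1625,0,30],[-0.35,-0.475,-0.1625,0,30],[-0.35,-0.475,-0.1625,0,30],[-0.35,-0.475,-0.1625,0,30],[-0.35,-0.475,-0.1625,0,30]]}' | python3 -m handwheel
python3 - <<'E'
from h import *
from bench import cams
goto(556,57,150)
d=cams.snapshot("wrist");np.savez('w3.npz',**d);cv2.imwrite('pics/w3.png',d["image"])
m=mask(d,(0,130,40),(6,255,255))|mask(d,(172,130,40),(180,255,255))
for c,sz,l in blobs(m,4): print('red',c,sz[4],plane(d,*c,9).round(1),plane(d,*c,70).round(1),d["z_map"][l].mean().round())
for c,sz,l in blobs(mask(d,(25,150,60),(35,255,255)),30): print('yel',c,sz,np.median(d["z_map"][l]),plane(d,*c,65).round(1))
E
```

```text
t: 5.3
tool_pos: [554.6, 57.4, 213.5]
orientation: [-0.457, -3.106, -0.0]
force: [-0.2, 0.7, -1.0]
gripper_width: 32.0
grasp_force: 30.0
t 5.3 pos [554.6  57.4 213.5] heading y 73.3 shift [-1.6  0.  63.5] turn 0.0 q6 0.16 tilt 0.14
red [250.0, 130.7] 49 [517.6  62.5   9. ] [509.9  66.   70. ] 331.0
red [14.1, 155.4] 46 [ 471.7 -178.2    9. ] [ 472.4 -130.5   70. ] 321.0
red [252.6, 157.7] 14 [544.9  57.    9. ] [532.1  61.5  70. ] 283.0
red [290.9, 176.8] 43 [576.1  89.7   9. ] [557.7  88.2  70. ] 346.0
red [1.2, 185.9] 16 [ 497.1 -208.3    9. ] [ 493.2 -155.1   70. ] 339.0
red [37.2, 190.0] 44 [ 512.3 -173.8    9. ] [ 505.5 -126.9   70. ] 333.0
red [228.3, 190.7] 11 [571.8  21.6   9. ] [554.1  32.6  70. ] 353.0
```

View pics/w3.png

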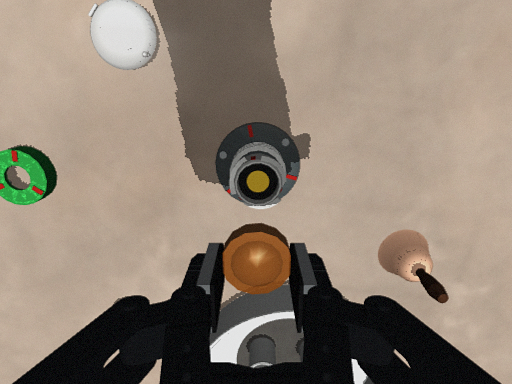

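The white shell box is at (123,33), the green ring at (22,175), the bell at (405,258), and the lamp mouth at (258,181) with foot marks at (250,131) and (291,177). The lens is still held level at (257,260).

Run:
```python
from h import *
d=load('w3');im=d["image"];g=im.max(2).astype(int)
print('col258',[(r,g[r,258]) for r in range(138,212,1)])
print('row182',[(c,g[182,c]) for c in range(222,296,1)])
print('lens col257',[(r,im[r,257].tolist()) for r in range(220,240,1)],[(r,im[r,257].tolist()) for r in range(286,300,1)])
print('lens row262',[(c,im[262,c].tolist()) for c in list(range(216,230))+list(range(284,298))])
```

```text
col258 [(138, np.int64(49)), (139, np.int64(51)), (140, np.int64(48)), (141, np.int64(36)), (142, np.int64(125)), (143, np.int64(107)), (144, np.int64(89)), (145, np.int64(111)), (146, np.int64(129)), (147, np.int64(126)), (148, np.int64(125)), (149, np.int64(129)), (150, np.int64(87)), (151, np.int64(39)), (152, np.int64(38)), (153, np.int64(55)), (154, np.int64(65)), (155, np.int64(67)), (156, np.int64(68)), (157, np.int64(68)), (158, np.int64(65)), (159, np.int64(81)), (160, np.int64(96)), (161, np.int64(103)), (162, np.int64(133)), (163, np.int64(81)), (164, np.int64(21)), (165, np.int64(11)), (166, np.int64(15)), (167, np.int64(13)), (168, np.int64(9)), (169, np.int64(10)), (170, np.int64(65)), (171, np.int64(153)), (172, np.int64(156)), (173, np.int64(152)), (174, np.int64(149)), (175, np.int64(153)), (176, np.int64(155)), (177, np.int64(149)), (178, np.int64(154)), (179, np.int64(154)), (180, np.int64(150)), (181, np.int64(152)), (182, np.int64(150)), (183, np.int64(151)), (184, np.int64(148)), (185, np.int64(152)), (186, np.int64(152)), (187, np.int64(153)), (188, np.int64(15
[... 2733 characters left out ...]
4, 81]), (295, [76, 73, 72]), (296, [72, 72, 70]), (297, [75, 74, 74]), (298, [72, 72, 71]), (299, [71, 72, 72])]
lens row262 [(216, [9, 11, 14]), (217, [13, 14, 15]), (218, [6, 2, 5]), (219, [11, 5, 10]), (220, [2, 3, 3]), (221, [12, 10, 8]), (222, [8, 17, 37]), (223, [23, 55, 100]), (224, [22, 72, 133]), (225, [35, 84, 148]), (226, [32, 80, 142]), (227, [32, 83, 145]), (228, [33, 85, 143]), (229, [39, 87, 151]), (284, [31, 80, 144]), (285, [37, 83, 145]), (286, [32, 82, 143]), (287, [35, 84, 145]), (288, [33, 79, 141]), (289, [20, 65, 122]), (290, [14, 39, 77]), (291, [4, 0, 0]), (292, [3, 5, 7]), (293, [16, 10, 12]), (294, [8, 8, 5]), (295, [9, 11, 8]), (296, [2, 3, 6]), (297, [6, 5, 7])]
```

Run:
```python
from h import *
d=load('w3')
f=lambda u,v,z:plane(d,u,v,z)
t,b,b2=f(258,163.3,72),f(258,199.5,72),f(258,203.5,72);l,l2,r=f(238.5,182,72),f(236.5,182,72),f(277.7,182,72)
print(np.linalg.norm(t-b),np.linalg.norm(t-b2),np.linalg.norm(l-r),np.linalg.norm(l2-r),((t+b)/2).round(1),((l+r)/2).round(1),((l2+r)/2).round(1))
t,b=f(258,170,66),f(258,192.3,66);l,r=f(246,182,66),f(269.2,182,66);print('gasket',np.linalg.norm(t-b),np.linalg.norm(l-r),((t+b)/2).round(1),((l+r)/2).round(1))
z=213.5-7.2
t,b=f(257,231.7,z),f(257,293.8,z);l,r=f(222.6,262,z),f(290.2,262,z);print('lens',np.linalg.norm(t-b),np.linalg.norm(l-r),((t+b)/2).round(1),((l+r)/2).round(1))
T=R.from_rotvec([-0.457,-3.106,0]).as_matrix();print(T.round(3).tolist())
```

```text
32.434587541349075 36.16822930178846 33.688368317200556 35.40717073654166 [553.2  60.   72. ] [553.4  60.   72. ] [553.2  59.2  72. ]
gasket 20.41098177350143 20.382284549057108 [554.5  59.6  66. ] [555.   59.1  66. ]
lens 33.16820113887684 31.69728837661778 [552.9  58.9 206.3] [551.9  58.9 206.3]
[[-0.958, 0.288, -0.002], [0.288, 0.958, 0.0], [0.002, -0.0, -1.0]]
```

In the tool's units: 108 mm / 400 = 0.27, 95 mm / 400 = 0.2375.

```bash
echo '{"motion":[[-0.05,0.005,0.075,0,30],[-0.11,0.005,0.15,0,30],[-0.11,0.005,0.2375,0,30],[-0.11,0.005,0.27,0,30],[-0.11,0.005,0.27,0,30],[-0.11,0.005,0.27,0,30]]}' | python3 -m handwheel | egrep 'pos|force'
python3 - <<'E'
from h import *
from bench import cams
goto(555,59.3,100)
d=cams.snapshot("wrist");np.savez('w4.npz',**d);cv2.imwrite('pics/w4.png',d["image"][60:384,100:412].repeat(2,0).repeat(2,1)[:600])
P=d["pose"];K=d["intrinsics"]
v,u=np.mgrid[:384,:512];Z=d["z_map"];c=np.stack([(u-K[0,2])/K[0,0]*Z,(v-K[1,2])/K[1,1]*Z,Z],-1)@P[:3,:3].T+P[:3,3]
np.save('c4.npy',c)
for col in(257,):
  print([(r,d["image"][r,col].max(),c[r,col].round(0)[[0,2]].tolist()) for r in range(120,300,2)])
E
```

```text
tool_pos: [598.4, 46.5, 108.5]
force: [0.5, 0.3, 0.7]
grasp_force: 30.0
t 6.0 pos [598.4  46.5 108.5] heading y 73.3 shift [45.2 -0.2  8.5] turn 0.0 q6 0.15 tilt 0.08
[(120, np.uint8(117), [536.0, 71.0]), (122, np.uint8(147), [537.0, 71.0]), (124, np.uint8(31), [539.0, 63.0]), (126, np.uint8(24), [540.0, 63.0]), (128, np.uint8(27), [541.0, 63.0]), (130, np.uint8(23), [542.0, 63.0]), (132, np.uint8(16), [543.0, 63.0]), (134, np.uint8(23), [544.0, 63.0]), (136, np.uint8(19), [545.0, 63.0]), (138, np.uint8(162), [546.0, 64.0]), (140, np.uint8(166), [547.0, 62.0]), (142, np.uint8(162), [548.0, 63.0]), (144, np.uint8(172), [549.0, 64.0]), (146, np.uint8(167), [550.0, 63.0]), (148, np.uint8(166), [551.0, 64.0]), (150, np.uint8(166), [552.0, 63.0]), (152, np.uint8(165), [553.0, 64.0]), (154, np.uint8(168), [554.0, 63.0]), (156, np.uint8(164), [555.0, 64.0]), (158, np.uint8(168), [556.0, 64.0]), (160, np.uint8(169), [557.0, 64.0]), (162, np.uint8(163), [558.0, 64.0]), (164, np.uint8(168), [560.0, 63.0]), (166, np.uint8(166), [561.0, 62.0]), (168, np.uint8(164), [561.0, 64.0]), (170, np.uint8
[... 1704 characters left out ...]
4), [595.0, 103.0]), (264, np.uint8(190), [595.0, 104.0]), (266, np.uint8(173), [596.0, 104.0]), (268, np.uint8(160), [597.0, 104.0]), (270, np.uint8(157), [598.0, 105.0]), (272, np.uint8(156), [599.0, 104.0]), (274, np.uint8(154), [600.0, 104.0]), (276, np.uint8(153), [601.0, 104.0]), (278, np.uint8(151), [603.0, 104.0]), (280, np.uint8(150), [604.0, 103.0]), (282, np.uint8(147), [605.0, 103.0]), (284, np.uint8(138), [607.0, 102.0]), (286, np.uint8(149), [609.0, 101.0]), (288, np.uint8(161), [610.0, 100.0]), (290, np.uint8(157), [611.0, 101.0]), (292, np.uint8(159), [612.0, 100.0]), (294, np.uint8(194), [683.0, 0.0]), (296, np.uint8(202), [686.0, -1.0]), (298, np.uint8(197), [687.0, -0.0])]
```

View pics/w4.png

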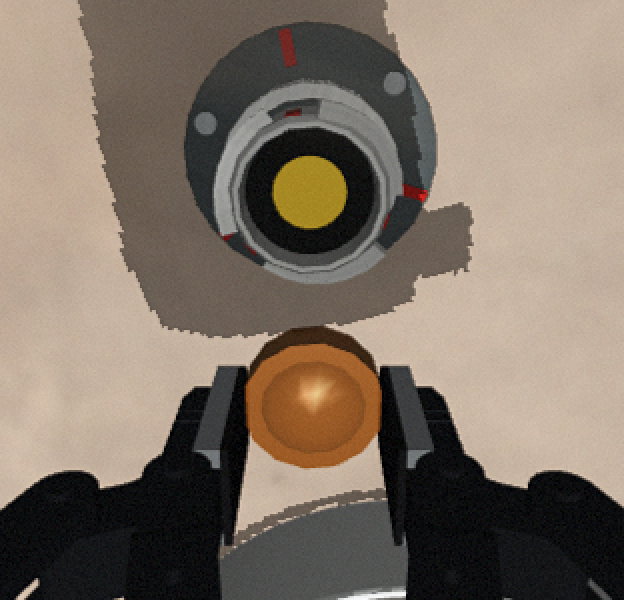

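The lens is at full-frame (257,262) and the cell mouth at (257,158), both in one view at almost the same depth; the gasket reads about 63.5 mm high.

Run:
```python
from h import *
d=load('w4');im=d["image"].astype(int);hsv=cv2.cvtColor(d["image"],cv2.COLOR_BGR2HSV)
f=lambda u,v,z:plane(d,u,v,z)
zl=100.5
am=((hsv[...,1]>120)&(hsv[...,2]>100)&(hsv[...,0]<25)).astype(np.uint8)*255
bl=max(blobs(am,500),key=lambda b:b[1][4]); 
bl=[b for b in blobs(am,500) if abs(b[0][1]-262)<20][0];print(bl[:2])
ys,xs=np.where(bl[2])
def circ(pts,r=None):
    A=np.c_[2*pts,np.ones(len(pts))];s=np.linalg.lstsq(A,(pts**2).sum(1),rcond=None)[0];return s[:2].round(2),np.sqrt(s[2]+s[:2]@s[:2]).round(2)
cn=max(cv2.findContours(bl[2].astype(np.uint8),cv2.RETR_EXTERNAL,cv2.CHAIN_APPROX_NONE)[0],key=len)[:,0]
pts=np.array([f(u,v,zl)[:2] for u,v in cn]);print('lens',circ(pts));
ang=cn-[257,262];k=abs(ang[:,1])>22;print('lens top/bot only',circ(pts[k]))
# bore: from mouth centre go outward, first bright>95 beyond dark
u0,v0=255.5,158;P=[]
g=im.max(2)
for a in np.radians(range(0,360,6)):
    rr=np.arange(24,44,.5);val=cv2.remap(g.astype(np.float32),np.float32([u0+rr*np.cos(a)]),np.float32([v0+rr*np.sin(a)]),1)[0]
    i=np.argmax(val>100)
    if val[i]>100:P.append(f(u0+rr[i]*np.cos(a),v0+rr[i]*np.sin(a),72)[:2])
P=np.array(P);c,r=circ(P);e=np.linalg.norm(P-c,axis=1)-r;k=abs(e)<1;print('bore',circ(P),circ(P[k]),k.sum())
y=blobs(cv2.inRange(hsv,(22,150,60),(35,255,255)),200);print([(b[0],f(*b[0],64.5).round(1)) for b in y])
m=mask(d,(0,130,40),(6,255,255))|mask(d,(172,130,40),(180,255,255))
for c,sz,l in blobs(m,4): print('red',c,sz[4],plane(d,*c,9).round(1),plane(d,*c,70).round(1))
```

```text
([256.2, 262.5], [223, 232, 68, 62, 3386])
lens (array([596.95,  47.47]), np.float64(16.37))
lens top/bot only (array([596.96,  47.46]), np.float64(16.5))
bore (array([554.75,  59.14]), np.float64(18.33)) (array([554.75,  59.14]), np.float64(18.33)) 60
[([254.5, 155.7], array([554.6,  59.2,  64.5]))]
red [243.4, 83.3] 109 [517.6  62.5   9. ] [518.   64.7  70. ]
red [246.2, 116.2] 18 [538.4  57.9   9. ] [533.1  61.4  70. ]
red [307.0, 156.0] 72 [577.   90.9   9. ] [561.4  85.5  70. ]
red [292.9, 170.1] 8 [584.1  78.8   9. ] [566.6  76.7  70. ]
red [213.4, 178.3] 11 [573.5  22.2   9. ] [558.8  35.3  70. ]
red [225.1, 184.7] 7 [580.5  28.8   9. ] [564.   40.1  70. ]
```

In the tool's units: 43.8 mm / 400 = 0.1095, 20 mm / 400 = 0.05.

```bash
echo '{"motion":[[0.05,-0.0013,0,0,30],[0.1095,-0.0025,0,0,30],[0.1095,-0.0025,0,0,30],[0.1095,-0.0025,0.02,0,30],[0.1095,-0.0025,0.0375,0,30],[0.1095,-0.0025,0.0375,0,30]]}' | python3 -m handwheel | egrep 'pos|force';echo '{"motion":[[0,0,0.0038,0,30],[0,0,0.0075,0,30],[0,0,0.0075,0,30]]}' | python3 -m handwheel| egrep 'pos|force'; python3 -c "
from h import *;goto(556.2,58.2,87.5)"
```

```text
tool_pos: [555.9, 57.3, 90.9]
force: [-0.3, -1.3, -0.7]
grasp_force: 30.0
tool_pos: [556.0, 57.5, 88.8]
force: [0.1, 0.9, -1.4]
grasp_force: 30.0
t 6.9 pos [556.   57.5  88.8] heading y 73.2 shift [0.  0.8 1.3] turn 0.0 q6 0.16 tilt 0.01
```

In the tool's units: 2 mm / 400 = 0.005, 1 mm / 400 = 0.0025.

```bash
echo '{"motion":[[0,0.0013,0.0025,0,30],[0,0.0013,0.005,0,30],[0,0.0013,0.005,0,30]]}' | python3 -m handwheel| egrep 'pos|force'
```

```text
tool_pos: [556.1, 58.0, 86.9]
force: [-0.3, 1.1, -0.6]
grasp_force: 30.0
```

In the tool's units: -110 mm / 400 = -0.275, -70 mm / 400 = -0.175.

```bash
echo '{"motion":[[0,0,0,0,50],[0,0,0,0,50],[0,0,0,0,50],[0,0,0,0,50],[0,0,-0.075,0,50],[0,0,-0.175,0,50],[0,0,-0.275,0,60],[0,0,-0.275,0,60],[0,0,-0.275,0,60]]}' | python3 -m handwheel| egrep 'pos|force'
python3 - <<'E'
from h import *
from bench import cams
d=cams.snapshot("wrist");np.savez('w5.npz',**d);cv2.imwrite('pics/w5.png',d["image"][100:292,120:376].repeat(3,0).repeat(3,1))
P=d["pose"];K=d["intrinsics"]
v,u=np.mgrid[:384,:512];Z=d["z_map"];c=np.stack([(u-K[0,2])/K[0,0]*Z,(v-K[1,2])/K[1,1]*Z,Z],-1)@P[:3,:3].T+P[:3,3]
am=cv2.inRange(cv2.cvtColor(d["image"],cv2.COLOR_BGR2HSV),(5,120,80),(25,255,255))
for b in blobs(am,300): 
    q=c[b[2]];print(b[:2],np.percentile(q[:,2],[5,50,99]).round(1),plane(d,*b[0],78).round(1))
    A=np.c_[q[:,0]-q[:,0].mean(),q[:,1]-q[:,1].mean(),np.ones(len(q))];print('tilt fit',np.linalg.lstsq(A,q[:,2],rcond=None)[0].round(3))
goto(515,-297,180)
E
```

```text
tool_pos: [556.9, 57.9, 198.1]
force: [-0.2, -0.2, -0.5]
grasp_force: 0.0
([256.0, 186.8], [235, 167, 43, 40, 1299]) [73.9 75.6 79.6] [553.4  59.4  78. ]
tilt fit [-0.776  0.254 76.858]
t 8.2 pos [556.1  58.  196.7] heading y 73.2 shift [ -63.1 -351.7   16.6] turn 0.0 q6 0.16 tilt 0.0
```

View pics/w5.png

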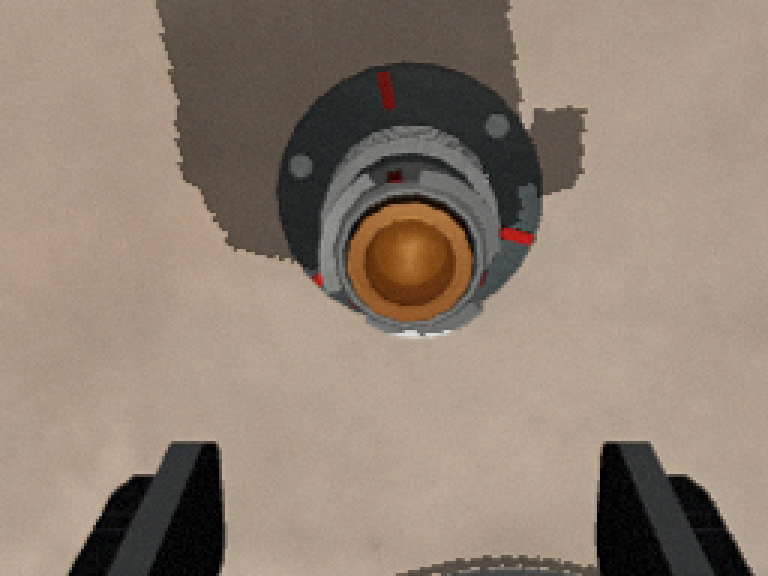

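The lens sits concentric and level in the cell at crop (410,256), with its rim about 4 mm proud. The foot marks put the gaps at 55° mod 120°. Next, the ring.

In the tool's units: -352 mm / 400 = -0.88, -330 mm / 400 = -0.825.

```bash
echo '{"motion":[[0,-0.1,0,0,80],[-0.025,-0.225,0,0,80],[-0.05,-0.35,0,0,80],[-0.075,-0.475,0,0,80],[-0.1,-0.6,0,0,80],[-0.125,-0.725,0,0,80],[-0.15,-0.825,0.025,0,80],[-0.16,-0.88,0.045,0,80],[-0.16,-0.88,0.045,0,80],[-0.16,-0.88,0.045,0,80],[-0.16,-0.88,0.045,0,80]]}' | python3 -m handwheel 40| egrep 'pos|force|width'
python3 - <<'E'
from h import *
from bench import cams
d=cams.snapshot("wrist");np.savez('w6.npz',**d);cv2.imwrite('pics/w6.png',d["image"])
m=mask(d,(15,110,70),(33,255,255));m=cv2.morphologyEx(m,cv2.MORPH_CLOSE,np.ones((5,5)))
for b in blobs(m,300): print('brass',b[:2],plane(d,*b[0],18.5).round(1))
r=mask(d,(0,150,40),(7,255,255))|mask(d,(172,150,40),(180,255,255))
for c,sz,l in blobs(r,8): print('red',c,sz[4],plane(d,*c,18.5).round(1))
goto(515,-297,180)
E
```

```text
tool_pos: [515.8, -296.2, 178.6]
force: [0.5, 0.5, 0.4]
gripper_width: 80.2
grasp_force: 0.0
brass ([257.9, 176.7], [226, 144, 65, 65, 2412]) [ 515.5 -293.9   18.5]
red [382.7, 88.2] 76 [ 471.7 -171.6   18.5]
red [350.6, 127.8] 63 [ 496.3 -203.9   18.5]
red [395.0, 131.7] 66 [ 510.8 -167.4   18.5]
red [265.8, 154.5] 62 [ 497.8 -281.2   18.5]
red [140.0, 165.6] 59 [ 474.9 -393.    18.5]
red [232.9, 183.9] 58 [ 515.5 -317.9   18.5]
red [274.0, 195.2] 57 [ 537.  -284.6   18.5]
red [117.3, 199.0] 54 [ 498.5 -426.    18.5]
red [159.2, 203.8] 54 [ 514.2 -390.3   18.5]
red [262.0, 274.1] 44 [ 615.  -319.2   18.5]
red [228.4, 291.5] 41 [ 625.  -358.4   18.5]
red [261.4, 306.6] 37 [ 652.7 -330.9   18.5]
t 9.3 pos [ 516.1 -296.2  179. ] heading y 73.3 shift [ 0.8 -1.  -1. ] turn 0.0 q6 -0.45 tilt 0.02
```

View pics/w6.png

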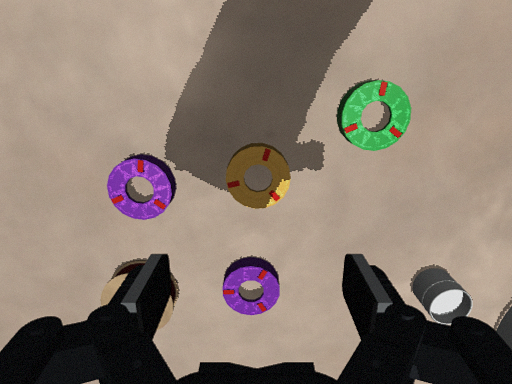

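The brass ring is at (258,177) with red marks at (266,154), (233,184) and (274,195), so its pins are at about 26° mod 120°. Purple, purple and green look-alikes are at (140,187), (251,287) and (376,116), and the fingers clear them.

The manual's scale: shifts go in shares of 400 mm and turns go in shares of 60 degrees. Converting my numbers, 140 mm / 400 = 0.35, 110 mm / 400 = 0.275, 0.127 rad / 1.0472 = 0.1213.

```bash
python3 -c "
from h import *;goto(516.8,-294.6,14,66)"; echo '{"motion":[[-0.0013,0.005,0.075,0.1213,72],[-0.0013,0.005,0.175,0.1213,72],[-0.0013,0.005,0.275,0.1213,72],[-0.0013,0.005,0.35,0.1213,72],[-0.0013,0.005,0.35,0.1213,72],[-0.0013,0.005,0.35,0.1213,72]]}' | python3 -m handwheel|egrep 'pos|force'; python3 -c "
from h import *;goto(516.8,-294.6,14,66)"
```

```text
t 9.3 pos [ 516.1 -296.2  179. ] heading y 73.3 shift [ -0.3   1.7 165. ] turn 0.128 q6 -0.45 tilt 0.02
tool_pos: [517.2, -295.0, 39.9]
force: [0.3, -0.0, 0.6]
grasp_force: 0.0
t 9.9 pos [ 517.2 -295.    39.9] heading y 66.0 shift [ 0.5  0.2 25.9] turn 0.0 q6 -0.32 tilt 0.01
```

In the tool's units: 26 mm / 400 = 0.065, 13 mm / 400 = 0.0325.

```bash
echo '{"motion":[[0,0,0.0325,0,72],[0,0,0.065,0,72],[0,0,0.065,0,72],[0,0,0.065,0,50],[0,0,0.065,0,50],[0,0,0.065,0,50],[0,0,0.065,0,50],[0,0,0.065,0,50],[0,0,0.065,0,50]]}' | python3 -m handwheel 40; echo '{"motion":[[0,0,-0.075,0,50],[0,0,-0.15,0,50],[0,0,-0.15,0,50],[0,0,-0.15,0,50]]}' | python3 -m handwheel|egrep 'pos|force|width|orient'
python3 - <<'E'
from h import *
from bench import cams
d=cams.snapshot("wrist");np.savez('w7.npz',**d)
P=d["pose"];K=d["intrinsics"]
v,u=np.mgrid[:384,:512];Z=d["z_map"];c=np.stack([(u-K[0,2])/K[0,0]*Z,(v-K[1,2])/K[1,1]*Z,Z],-1)@P[:3,:3].T+P[:3,3]
goto(556,58,150)
m=mask(d,(12,100,40),(33,255,255))
for b in blobs(m,500):
    q=c[b[2]];print(b[:2],np.percentile(q[:,2],[10,50,90]).round(1))
r=mask(d,(0,150,40),(7,255,255))|mask(d,(172,150,40),(180,255,255))
for b in blobs(r,20):
    print('red',b[:1],b[1][4],np.median(c[b[2]],0).round(1))
E
```

```text
t: 10.8
tool_pos: [517.0, -295.9, 13.2]
orientation: [0.655, 3.072, -0.0]
force: [-0.4, -0.0, 1.6]
gripper_width: 57.5
grasp_force: 43.1
tool_pos: [517.3, -296.1, 73.6]
orientation: [0.654, 3.071, -0.001]
force: [-0.8, -0.4, -1.7]
gripper_width: 57.8
grasp_force: 43.4
t 11.2 pos [ 516.6 -295.6   72.4] heading y 65.9 shift [108.2 338.9 -77.4] turn 0.0 q6 -0.32 tilt 0.03
([256.2, 268.7], [189, 203, 135, 134, 11118]) [72.6 77.7 78.5]
red ([438.1, 62.5],) 213 [ 471.5 -171.5   18. ]
red ([462.9, 128.8],) 173 [ 510.9 -167.2   18. ]
red ([391.6, 131.8],) 170 [ 496.4 -203.8   18. ]
red ([82.8, 226.4],) 129 [ 475.  -393.2   18. ]
red ([267.2, 234.3],) 280 [ 498.3 -282.    78.4]
red ([120.6, 275.2],) 113 [ 514.3 -390.4   18. ]
red ([60.1, 275.6],) 107 [ 498.5 -426.2   18.1]
red ([207.4, 297.8],) 236 [ 515.8 -318.7   78.4]
red ([294.3, 309.5],) 225 [ 537.4 -285.8   78.4]
red ([282.0, 352.8],) 83 [ 615.1 -319.1   18.1]
```

The ring is gripped on its flats (57.5 mm read, and the lens read 1.8 mm under too) and is level. I'm carrying it to beside the lamp at heading about 95° for a joint view.

In the tool's units: 370 mm / 400 = 0.925, 350 mm / 400 = 0.875, -0.511 rad / 1.0472 = -0.488.

```bash
python3 -c "
from h import *;goto(616,64,120,95.2)"; echo '{"motion":[[0,0,-0.1,0,50],[0.025,0.075,-0.19,-0.0955,50],[0.05,0.2,-0.19,-0.191,50],[0.075,0.325,-0.19,-0.2865,50],[0.075,0.45,-0.19,-0.382,50],[0.1,0.575,-0.15,-0.488,50],[0.125,0.7,-0.125,-0.488,50],[0.14,0.775,-0.12,-0.488,50],[0.14,0.875,-0.12,-0.488,50],[0.14,0.925,-0.12,-0.488,50],[0.14,0.925,-0.12,-0.488,50],[0.14,0.925,-0.12,-0.488,50]]}' | python3 -m handwheel|egrep 'pos|force|width'; python3 -c "
from h import *;goto(616,64,108,95.2)"
```

```text
t 11.2 pos [ 516.6 -295.6   72.4] heading y 65.9 shift [ 55.9 368.8 -47.5] turn -0.511 q6 -0.32 tilt 0.03
tool_pos: [615.7, 65.1, 119.5]
force: [0.1, 0.3, -0.1]
gripper_width: 58.4
grasp_force: 43.6
t 12.4 pos [615.7  65.1 119.5] heading y 95.3 shift [-0.2 -1.2 11.5] turn 0.001 q6 -0.2 tilt 0.14
```

In the tool's units: 11 mm / 400 = 0.0275, -1 mm / 400 = -0.0025.

```bash
echo '{"motion":[[0,-0.0025,0.0275,0,50],[0,-0.0025,0.0275,0,50],[0,-0.0025,0.0275,0,50]]}' | python3 -m handwheel|egrep 'pos|force|width'
cat > look.py <<'E'
from h import *
from bench import cams,telemetry
import sys
n=sys.argv[1]
s=telemetry.get_state();d=cams.snapshot("wrist");np.savez(n+'.npz',**d);cv2.imwrite(f'pics/{n}.png',d["image"])
P=d["pose"];K=d["intrinsics"]
v,u=np.mgrid[:384,:512];Z=d["z_map"];c=np.stack([(u-K[0,2])/K[0,0]*Z,(v-K[1,2])/K[1,1]*Z,Z],-1)@P[:3,:3].T+P[:3,3]
r=mask(d,(0,130,40),(7,255,255))|mask(d,(172,130,40),(180,255,255))
for b in blobs(r,6): print('red',b[0],b[1][4],np.median(c[b[2]],0).round(1))
for b in blobs(mask(d,(5,120,40),(25,255,255)),300):
    cn=max(cv2.findContours(b[2].astype(np.uint8),cv2.RETR_EXTERNAL,cv2.CHAIN_APPROX_NONE)[0],key=len)[:,0];zr=np.percentile(c[b[2]][:,2],30)
    p=np.array([plane(d,*q,zr)[:2] for q in cn]);A=np.c_[2*p,np.ones(len(p))];x=np.linalg.lstsq(A,(p**2).sum(1),rcond=None)[0]
    print('amber/brass',b[:2],'z10/30/50/95',np.percentile(c[b[2]][:,2],[10,30,50,95]).round(1),'circle',x[:2].round(2),np.sqrt(x[2]+x[:2]@x[:2]).round(2))
goto(556,58,100)
E
python3 look.py w8
```

```text
tool_pos: [615.9, 63.1, 109.2]
force: [0.1, -0.3, -1.4]
gripper_width: 58.1
grasp_force: 43.5
red [267.8, 57.2] 113 [517.5  62.4   7.6]
red [266.6, 83.4] 7 [533.6  61.6  68. ]
red [206.1, 134.3] 95 [571.1  24.6   7.5]
red [298.5, 151.2] 80 [577.3  90.4   7.3]
red [289.0, 153.5] 10 [567.2  76.6  68. ]
red [267.2, 234.4] 282 [592.7  66.2 114. ]
red [207.4, 297.7] 237 [626.   43.  114.1]
red [294.3, 309.4] 226 [628.7  82.1 114. ]
amber/brass ([256.9, 132.5], [224, 102, 68, 61, 2944]) z10/30/50/95 [74.3 75.1 76.3 78.9] circle [557.14  58.85] 14.95
amber/brass ([256.2, 269.0], [189, 203, 135, 134, 11133]) z10/30/50/95 [108.8 113.  113.4 114.3] circle [613.26  63.54] 31.14
t 12.8 pos [616.3  63.3 109.7] heading y 95.2 shift [60.5  0.2  9.7] turn 0.0 q6 -0.2 tilt 0.03
```

View pics/w8.png

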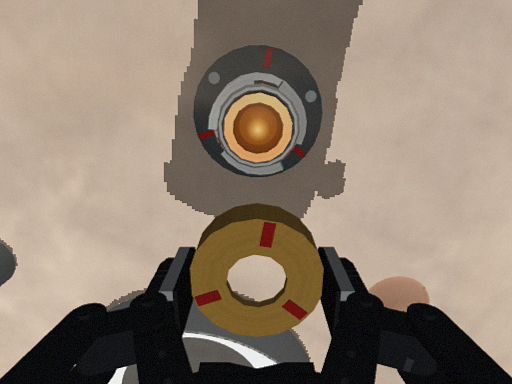

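The ring hangs level in the gripper at (256,270), with marks at (267,234), (207,298) and (294,309). The lamp with the lens is at (257,127), with foot marks at (268,57), (206,134) and (298,151). Ring pins and gaps both come out at about 55°.

Run:
```python
from h import *
d=load('w8');im=d["image"];hsv=cv2.cvtColor(im,cv2.COLOR_BGR2HSV)
sub=hsv[127,215:300];print([(215+i,*p.tolist()) for i,p in enumerate(sub) if i<14 or i>70])
print([(r,*hsv[r,257].tolist()) for r in list(range(84,100))+list(range(156,176))])
def circ(p):
    A=np.c_[2*p,np.ones(len(p))];x=np.linalg.lstsq(A,(p**2).sum(1),rcond=None)[0];return x[:2].round(2),np.sqrt(x[2]+x[:2]@x[:2]).round(2)
for sm in(70,90,110):
    m=cv2.inRange(hsv,(3,sm,90),(30,255,255));m[185:]=0
    for b in blobs(m,1000):
        cn=max(cv2.findContours(b[2].astype(np.uint8),cv2.RETR_EXTERNAL,cv2.CHAIN_APPROX_NONE)[0],key=len)[:,0]
        print(sm,b[1],circ(np.array([plane(d,*q,76)[:2] for q in cn])))
b=[x for x in blobs(cv2.inRange(hsv,(12,100,60),(33,255,255)),5000)][0]
h=im[250:305,225:290]  # ring hole in top face, z top
m=np.zeros(hsv.shape[:2],np.uint8);m[245:310,220:295]=(~b[2][245:310,220:295]).astype(np.uint8)*255
for q in blobs(m,800):
    cn=max(cv2.findContours(q[2].astype(np.uint8),cv2.RETR_EXTERNAL,cv2.CHAIN_APPROX_NONE)[0],key=len)[:,0]
    print('hole',q[:2],circ(np.array([plane(d,*w,114)[:2] for w in cn])))
```

```text
[(215, 45, 7, 154), (216, 60, 7, 151), (217, 135, 5, 100), (218, 35, 17, 88), (219, 30, 11, 134), (220, 30, 2, 145), (221, 50, 6, 131), (222, 90, 11, 48), (223, 15, 46, 78), (224, 16, 119, 165), (225, 16, 134, 223), (226, 16, 132, 215), (227, 17, 126, 215), (228, 16, 127, 215), (286, 17, 120, 212), (287, 16, 121, 212), (288, 17, 122, 213), (289, 16, 120, 214), (290, 17, 126, 214), (291, 16, 128, 204), (292, 11, 69, 81), (293, 30, 9, 56), (294, 30, 16, 94), (295, 24, 8, 150), (296, 18, 9, 142), (297, 30, 14, 113), (298, 13, 18, 98), (299, 30, 5, 110)]
[(84, 9, 17, 108), (85, 19, 19, 108), (86, 13, 21, 111), (87, 36, 9, 142), (88, 17, 12, 145), (89, 30, 7, 144), (90, 13, 23, 78), (91, 18, 75, 44), (92, 9, 85, 51), (93, 20, 108, 204), (94, 19, 104, 211), (95, 20, 104, 204), (96, 20, 99, 208), (97, 20, 102, 205), (98, 20, 101, 207), (99, 20, 104, 203), (156, 15, 136, 215), (157, 15, 138, 213), (158, 15, 138, 215), (159, 15, 134, 217), (160, 16, 134, 219), (161, 15, 143, 224), (162, 13, 105, 119), (163, 45, 5, 96), (164, 15, 4, 135), (165, 30, 2, 143), (166, 60, 3, 94), (167, 5, 15, 100), (168, 60, 6, 131), (169, 24, 10, 132), (170, 0, 2, 126), (171, 30, 2, 128), (172, 36, 10, 132), (173, 50, 6, 135), (174, 90, 8, 97), (175, 72, 26, 49)]
70 [223, 92, 70, 71, 3780] (array([554.76,  58.86]), np.float64(16.59))
90 [223, 92, 70, 71, 3757] (array([554.71,  58.87]), np.float64(16.53))
110 [224, 98, 69, 65, 3268] (array([555.96,  58.81]), np.float64(15.66))
hole ([256.8, 279.1], [227, 255, 60, 52, 2270]) (array([614.87,  63.9 ]), np.float64(12.41))
```

In the tool's units: 61 mm / 400 = 0.1525, 45 mm / 400 = 0.1125.

```bash
echo '{"motion":[[0.05,0.0005,0,0,50],[0.1125,0.0013,0,0,50],[0.1525,0.0018,0,0,50],[0.1525,0.0018,0,0,50],[0.1525,0.0018,0.03,0,50],[0.1525,0.0018,0.055,0,50],[0.1525,0.0018,0.055,0,50]]}' | python3 -m handwheel|egrep 'pos|force'; echo '{"motion":[[0,0,0.0038,0,50],[0,0,0.0075,0,50],[0,0,0.0075,0,50]]}' | python3 -m handwheel|egrep 'pos|force';  python3 -c "
from h import *;goto(555.4,58.5,75)"
```

```text
tool_pos: [554.9, 59.2, 85.5]
force: [-1.1, 0.2, -0.6]
grasp_force: 43.6
tool_pos: [555.9, 59.1, 85.0]
force: [0.7, 0.2, -0.5]
grasp_force: 43.6
t 13.8 pos [555.9  59.1  85. ] heading y 95.2 shift [ 0.6 -0.6 10. ] turn 0.0 q6 -0.22 tilt 0.0
```

In the tool's units: 2 mm / 400 = 0.005, 1 mm / 400 = 0.0025.

```bash
for k in 1; do echo '{"motion":[[0,0,0.0025,0,50],[0,0,0.005,0,50],[0,0,0.005,0,50]]}' | python3 -m handwheel|egrep 'pos|^force'; echo '{"motion":[[0,0,0.0025,0,50],[0,0,0.005,0,50],[0,0,0.005,0,50]]}' | python3 -m handwheel|egrep 'pos|^force'; echo '{"motion":[[0,0,0.0025,0,50],[0,0,0.005,0,50],[0,0,0.005,0,50]]}' | python3 -m handwheel|egrep 'pos|^force'; done
```

```text
tool_pos: [555.8, 59.1, 83.0]
force: [0.5, -0.4, -0.5]
tool_pos: [555.7, 59.1, 80.8]
force: [-0.2, -0.4, -1.1]
tool_pos: [555.7, 59.1, 78.8]
force: [0.2, -0.3, -0.8]
```

In the tool's units: 1 mm / 400 = 0.0025.

```bash
for k in 1; do echo '{"motion":[[0,0,0.0025,0,50],[0,0,0.0025,0,50]]}' | python3 -m handwheel|egrep 'pos|^force';echo '{"motion":[[0,0,0.0025,0,50],[0,0,0.0025,0,50]]}' | python3 -m handwheel|egrep 'pos|^force';echo '{"motion":[[0,0,0.0018,0,50],[0,0,0.0018,0,50]]}' | python3 -m handwheel|egrep 'pos|^force'; done
```

```text
tool_pos: [555.7, 59.0, 77.9]
force: [0.7, -1.7, -0.2]
tool_pos: [555.7, 59.0, 76.9]
force: [-0.1, -0.7, -1.2]
tool_pos: [555.8, 59.1, 76.3]
force: [-1.0, -1.2, -0.1]
```

In the tool's units: 0.5 mm / 400 = 0.0013.

```bash
for k in 1; do echo '{"motion":[[0,0,0.0013,0,50],[0,0,0.0013,0,50]]}' | python3 -m handwheel|egrep 'pos|^force';echo '{"motion":[[0,0,0.0013,0,50],[0,0,0.0013,0,50]]}' | python3 -m handwheel|egrep 'pos|^force';echo '{"motion":[[0,0,0.001,0,50],[0,0,0.001,0,50]]}' | python3 -m handwheel|egrep 'pos|^force'; done
```

```text
tool_pos: [555.7, 59.1, 75.7]
force: [-1.7, -1.6, 0.5]
tool_pos: [555.7, 59.1, 75.3]
force: [-1.6, -1.8, 0.8]
tool_pos: [555.8, 59.1, 74.9]
force: [-1.9, -1.3, -0.7]
```

In the tool's units: 0.4 mm / 400 = 0.001.

```bash
for k in 1; do echo '{"motion":[[0,0,0.001,0,50],[0,0,0.001,0,50]]}' | python3 -m handwheel|egrep 'pos|^force';echo '{"motion":[[0,0,0.001,0,50],[0,0,0.001,0,50]]}' | python3 -m handwheel|egrep 'pos|^force';echo '{"motion":[[0,0,0.0008,0,50],[0,0,0.0008,0,50]]}' | python3 -m handwheel|egrep 'pos|^force'; done
```

```text
tool_pos: [555.7, 59.1, 74.5]
force: [-1.8, -2.2, 1.1]
tool_pos: [555.8, 59.1, 74.3]
force: [-2.5, -2.1, 1.2]
tool_pos: [555.8, 59.1, 74.1]
force: [-4.6, -2.2, 4.5]
```

In the tool's units: 0.5 mm / 400 = 0.0013, -0.3 mm / 400 = -0.0008.

```bash
echo '{"motion":[[0.0013,-0.0008,0,0,50],[0.0013,-0.0008,0,0,50],[0.0013,-0.0008,0,0,50]]}' | python3 -m handwheel 50|egrep 'pos|^force'
cat > st.py <<'E'
from bench import telemetry;import numpy as np
from scipy.spatial.transform import Rotation as R
s=telemetry.get_state();T=R.from_rotvec(s["orientation"]).as_matrix()
print('t',round(float(s["t"]),2),'pos',s["tool_pos"].round(2),'F',s["force"].round(1),'M',s["moment"].round(2),'head',np.degrees(np.arctan2(T[1,1],T[0,1])).round(1),'w',s["gripper_width"].round(1),'j6',s["joint_efforts"][5].round(2))
E
python3 st.py
```

```text
tool_pos: [555.7, 59.0, 74.1]
force: [-0.6, 0.7, 5.1]Traceback (most recent call last):
  File "st.py", line 4, in <module>
    print('t',round(float(s["t"]),2),'pos',s["tool_pos"].round(2),'F',s["force"].round(1),'M',s["moment"].round(2),'head',np.degrees(np.arctan2(T[1,1],T[0,1])).round(1),'w',s["gripper_width"].round(1),'j6',s["joint_efforts"][5].round(2))
                                                                                                                                                                             ^^^^^^^^^^^^^^^^^^^^^^^^
AttributeError: 'float' object has no attribute 'round'
```

In the tool's units: -0.2 mm / 400 = -0.0005.

```bash
sed -i 's/s\["gripper_width"\].round(1)/round(float(s["gripper_width"]),1)/' st.py; echo '{"motion":[[0,0,-0.0005,0,50],[0,0,-0.0005,0,50],[0,0,-0.0005,0,50]]}' | python3 -m handwheel|egrep '^force'; python3 st.py; echo '{"motion":[[0,0,0,0.0573,50],[0,0,0,0.1146,50],[0,0,0,0.1719,50],[0,0,0,0.1719,50]]}' | python3 -m handwheel>/dev/null; python3 st.py;echo '{"motion":[[0,0,0,0.0573,50],[0,0,0,0.1146,50],[0,0,0,0.1146,50]]}' | python3 -m handwheel>/dev/null; python3 st.py
```

```text
force: [1.8, 2.2, 4.0]
t 17.1 pos [555.72  58.97  74.21] F [1.8 2.2 4. ] M [ 0.47 -0.31 -0.02] head 95.2 w 57.6 j6 0.0
t 17.5 pos [555.44  58.61  74.11] F [-0.3  1.   4.8] M [-0.   -0.07 -0.02] head 84.9 w 57.6 j6 0.82
t 17.8 pos [555.43  58.6   74.11] F [ 0.6 -1.   4.6] M [-0.07 -0.03 -0.04] head 78.1 w 57.7 j6 0.82
```

In the tool's units: 0.08 rad / 1.0472 = 0.0764.

```bash
echo '{"motion":[[0,0,0,0.0382,50],[0,0,0,0.0764,50],[0,0,0,0.0764,50]]}' | python3 -m handwheel>/dev/null; python3 st.py;echo '{"motion":[[0,0,0,0.0382,50],[0,0,0,0.0668,50],[0,0,0,0.0668,50]]}' | python3 -m handwheel>/dev/null; python3 st.py;echo '{"motion":[[0,0,0,0.0334,50],[0,0,0,0.0668,50],[0,0,0,0.0668,50]]}' | python3 -m handwheel>/dev/null; python3 st.py
```

```text
t 18.1 pos [555.4   58.65  74.11] F [ 0.6 -0.9  4.7] M [-0.05 -0.03  0.01] head 73.6 w 57.5 j6 0.56
t 18.4 pos [555.4   58.68  74.11] F [-0.  -0.3  4.1] M [-0.08 -0.03  0.02] head 69.6 w 57.6 j6 0.39
t 18.7 pos [555.39  58.71  74.09] F [ 0.6 -0.9  5.6] M [-0.01 -0.01  0.02] head 65.5 w 57.2 j6 0.44
```

In the tool's units: 0.06 rad / 1.0472 = 0.0573.

```bash
echo '{"motion":[[0,0,0,0.0286,50],[0,0,0,0.0573,50],[0,0,0,0.0573,50]]}' | python3 -m handwheel>/dev/null; python3 st.py;echo '{"motion":[[0,0,0,0.0286,50],[0,0,0,0.0573,50],[0,0,0,0.0573,50]]}' | python3 -m handwheel>/dev/null; python3 st.py;echo '{"motion":[[0,0,0,0.0286,50],[0,0,0,0.0573,50],[0,0,0,0.0573,50]]}' | python3 -m handwheel>/dev/null; python3 st.py
```

```text
t 19.0 pos [555.37  58.72  74.07] F [0.8 0.6 5.7] M [-0.01 -0.02 -0.1 ] head 62.1 w 57.3 j6 0.38
t 19.3 pos [555.39  58.68  74.1 ] F [-0.2 -0.2  5.8] M [-0.12 -0.03 -0.05] head 58.7 w 57.9 j6 0.38
t 19.6 pos [555.35  58.72  74.08] F [0.5 0.2 4.8] M [-0.05  0.02  0.03] head 55.2 w 57.8 j6 0.38
```

In the tool's units: 0.05 rad / 1.0472 = 0.0477.

```bash
echo '{"motion":[[0,0,0,0.0286,50],[0,0,0,0.0477,50],[0,0,0,0.0477,50]]}' | python3 -m handwheel>/dev/null; python3 st.py;echo '{"motion":[[0,0,0,0.0239,50],[0,0,0,0.0477,50],[0,0,0,0.0477,50]]}' | python3 -m handwheel>/dev/null; python3 st.py;echo '{"motion":[[0,0,0,0.0191,50],[0,0,0,0.0382,50],[0,0,0,0.0382,50]]}' | python3 -m handwheel>/dev/null; python3 st.py
```

```text
t 19.9 pos [555.38  58.71  74.1 ] F [ 0.6 -0.9  4.6] M [-0.1   0.04  0.01] head 52.4 w 58.0 j6 0.28
t 20.2 pos [555.36  58.73  74.1 ] F [-0.1  0.1  5.6] M [-0.04  0.    0.01] head 49.5 w 57.8 j6 0.32
t 20.5 pos [555.37  58.71  74.1 ] F [-0.   0.3  5.8] M [-0.04 -0.01  0.01] head 47.2 w 57.5 j6 0.27
```

In the tool's units: 0.04 rad / 1.0472 = 0.0382.

```bash
echo '{"motion":[[0,0,0,0.0191,50],[0,0,0,0.0382,50],[0,0,0,0.0382,50]]}' | python3 -m handwheel>/dev/null; python3 st.py;echo '{"motion":[[0,0,0,0.0191,50],[0,0,0,0.0382,50],[0,0,0,0.0382,50]]}' | python3 -m handwheel>/dev/null; python3 st.py
```

```text
t 20.8 pos [555.36  58.73  74.08] F [-0.  -0.7  5.3] M [-0.06 -0.03  0.  ] head 44.9 w 58.0 j6 0.27
t 21.1 pos [555.34  58.72  74.07] F [-0.1 -0.7  5.6] M [-0.06 -0.01 -0.01] head 42.6 w 57.7 j6 0.27
```

In the tool's units: 0.035 rad / 1.0472 = 0.0334.

```bash
echo '{"motion":[[0,0,0,0.0191,50],[0,0,0,0.0334,50],[0,0,0,0.0334,50]]}' | python3 -m handwheel>/dev/null; python3 st.py
```

```text
t 21.4 pos [555.39  58.72  74.1 ] F [ 0.6 -1.3  5.6] M [-0.07 -0.02  0.  ] head 40.6 w 57.8 j6 0.22
```

In the tool's units: 0.035 rad / 1.0472 = 0.0334.

```bash
echo '{"motion":[[0,0,0,0.0191,50],[0,0,0,0.0334,50],[0,0,0,0.0334,50]]}' | python3 -m handwheel>/dev/null; python3 st.py;echo '{"motion":[[0,0,0,0.0191,50],[0,0,0,0.0334,50],[0,0,0,0.0334,50]]}' | python3 -m handwheel>/dev/null; python3 st.py
```

```text
t 21.7 pos [555.34  58.74  74.06] F [-0.1  0.1  4.8] M [-0.03  0.05  0.02] head 38.6 w 57.7 j6 0.21
t 22.0 pos [555.3   58.71  73.99] F [ 0.5 -1.7  4.7] M [-0.13  0.05  0.09] head 36.5 w 57.4 j6 0.26
```

In the tool's units: 0.035 rad / 1.0472 = 0.0334.

```bash
echo '{"motion":[[0,0,0,0.0191,50],[0,0,0,0.0334,50],[0,0,0,0.0334,50]]}' | python3 -m handwheel>/dev/null; python3 st.py
```

```text
t 22.3 pos [555.29  58.74  73.93] F [-0.2 -1.1  4.2] M [-0.15 -0.01  0.07] head 34.5 w 57.5 j6 0.3
```

In the tool's units: 0.035 rad / 1.0472 = 0.0334.

```bash
echo '{"motion":[[0,0,0,0.0191,50],[0,0,0,0.0334,50],[0,0,0,0.0334,50]]}' | python3 -m handwheel>/dev/null; python3 st.py;echo '{"motion":[[0,0,0,0.0143,50],[0,0,0,0.0286,50],[0,0,0,0.0286,50]]}' | python3 -m handwheel>/dev/null; python3 st.py
```

```text
t 22.6 pos [555.24  58.79  73.87] F [-0.2 -0.3  2.6] M [-0.25 -0.07  0.08] head 32.4 w 57.4 j6 0.33
t 22.9 pos [555.22  58.79  73.82] F [ 1.3 -0.9  0.8] M [-0.24 -0.14  0.15] head 30.7 w 57.8 j6 0.37
```

In the tool's units: 0.03 rad / 1.0472 = 0.0286.

```bash
echo '{"motion":[[0,0,0,0.0143,50],[0,0,0,0.0286,50],[0,0,0,0.0286,50]]}' | python3 -m handwheel>/dev/null; python3 st.py
```

```text
t 23.2 pos [555.15  58.8   73.72] F [ 1.2 -2.4 -2.3] M [-0.23 -0.31  0.19] head 29.0 w 57.3 j6 0.4
```

In the tool's units: -110 mm / 400 = -0.275, -70 mm / 400 = -0.175.

```bash
echo '{"motion":[[0,0,0,0,60],[0,0,0,0,66],[0,0,0,0,75],[0,0,0,0,75],[0,0,0,0,75]]}' | python3 -m handwheel|egrep 'pos|force'; echo '{"motion":[[0,0,-0.075,0,75],[0,0,-0.175,0,75],[0,0,-0.275,0,75],[0,0,-0.275,0,75],[0,0,-0.275,0,75]]}' | python3 -m handwheel|egrep 'pos|force'; python3 look.py w9
```

```text
tool_pos: [555.3, 58.8, 74.1]
force: [-0.7, -0.5, -0.0]
grasp_force: 0.0
tool_pos: [556.1, 58.7, 185.1]
force: [-0.1, -0.6, -0.9]
grasp_force: 0.0
red [222.1, 150.2] 62 [517.8  62.4   7.6]
red [290.6, 155.2] 61 [576.6  89.7   7.6]
red [260.9, 167.0] 92 [547.9  81.3  78.2]
red [226.7, 206.6] 83 [540.4  41.3  78.4]
red [277.2, 213.7] 80 [577.   55.   78.4]
red [85.4, 316.4] 25 [ 470.9 -170.8   17.7]
amber/brass ([254.9, 192.5], [217, 153, 77, 79, 4528]) z10/30/50/95 [75.1 77.2 77.8 79. ] circle [554.5   60.25] 30.13
t 24.2 pos [555.3  58.8 183.7] heading y 29.0 shift [-1.   0.3 83.7] turn 0.0 q6 0.93 tilt 0.01
```

View pics/w9.png

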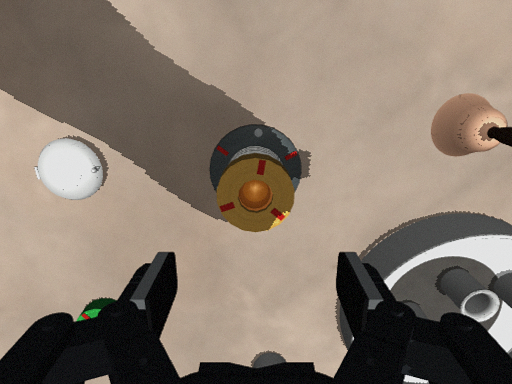

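The ring sits level and concentric on the cell at (255,193), centre (555.1, 59.2). Its angle is about -11°, so it did not spring back after I let go. The bell at (462,125) and the shell box at (70,168) stand clear, and the gripper touches nothing.

```bash
python3 -c "
from bench import robot;print(robot.hand_in())"
```

```text
the job is handed in; nothing more can be done
None
```

The lens is seated dome up in the lamp with the brass ring over it, turned about 66° clockwise until snug (pull on the hand grew about 7.5 N); the job is handed in at about 24 s, but no verdict came back.

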